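# Park the soil roller against its sprung stop

### The job

Push the loose wooden soil roller along its board from the side, without gripping it or picking it up, until it drops into its parking place at the red line, between the step and the sprung stop, square to the board. Check that it is home by leaning the roller on the stop with a steady gentle push of about 6 newtons for one second, never ramming it, then ease off and leave it lying still at the line with the robot clear of it. Do not disturb the punnet, the green pot or the widger.

Things in the scene. Friction and masses are not known exactly. Their poses are not given: they have to be found in the camera images.
- board: Fixed pale wood board, 310 mm long (x), 200 wide (y), no rails. Origin on the bench under the middle of the red line; +x = rolling direction, to the stop; z up. It runs from 230 mm before the line to 80 past it. Level deck, 21.5 mm above the bench, from x = -230 to -12 mm; there it steps down 2 mm to the parking floor, 19.5 mm above the bench. A wooden mallet, 64 mm tall, lies beyond.
- mark (a point): Where the roller's centre belongs when parked: over the middle of the red line, 44.5 mm above the bench (25 mm above the parking floor). Axes as the board's. The red line crosses the whole width of the parking floor (along y).
- roller_center (a point): Centre of the loose wooden roller with steel end bands: 50 mm diameter, 120 long, 0.18 to 0.35 kg, axis = this point's x, across the board up to 10 degrees off square. Starts on the deck 105 to 165 mm before the line, centre 46.5 mm above the bench. Rolls freely. Past the step it drops 2 mm, runs on to the stop; the step keeps it from rolling back. Over 16 N from the fingers is too much.
- punnet: Bystander: black plastic seedling punnet, 140 x 100 mm, 55 mm tall, loose on the bench beside the board. Origin at the middle of its underside.
- pot: Bystander: green glazed pot, 100 mm across the rim, 95 mm tall, loose on the bench beside the board. Origin at the middle of its underside.
- widger: Bystander: flat stainless steel widger, 190 mm long (its x), 18 mm wide, 5 mm thick, lying on the bench beside the board. Origin under its middle.
- stop (a joint): Give of the sprung stop (m, 0 = at rest): an upright strip with a black rubber face, 170 mm wide (board y), 30 tall (22 to 52 mm above the bench). Its face stands 26 to 34 mm past the red line, set by hand, so feel for it. It yields along board +x, 9 N per mm, 6 mm at most, and springs back. Lean on it with about 6 N (4 to 9 N); over 16 N is ramming. Fixed housing, as tall, 25 mm behind.
Things that resemble listed ones, but are neither listed nor needed, are in the scene too. Of the things shaped like the part that bears roller_center, the wooden one is meant.

How it is judged:
On the way, in this order (a step that is already met when the one before it is completed fails the run):
1. the roller has been rolled along the deck to within 80 mm of the red line (x of roller_center in the frame of board above -0.08 m), for 0.02 s.
2. the fingers lean the roller on the sprung stop with a steady push of 3.5 to 10 N for 0.7 s, the roller down in its parking place and pressing the stop with over 1 N (contact force between the fingers and roller between 3.5 and 10 N and contact force between roller and stop above 1 N and z of roller_center in the frame of mark below 0.001 m), for 0.7 s.
At the end, for the whole second after the job is handed in: The roller lies still down in its parking place between the step and the stop: its centre from 5 mm before to 11 mm past the red line along the board and within 50 mm of the board's middle across it, not raised more than 1 mm, its axis within 0.07 rad (4 degrees) of square to the board (x of roller_center in the frame of mark between -0.005 and 0.011 m and y of roller_center in the frame of mark between -0.05 and 0.05 m and z of roller_center in the frame of mark below 0.001 m and angle between the x axis of roller_center and the y axis of board, either way round below 0.07 rad and linear speed of roller below 0.02 m/s); the robot touches nothing.
It fails at once if the roller is rammed into the stop (more than 16 N) (contact force between roller and stop above 16 N).
It fails at once if the fingers grip or ram the roller (more than 16 N) (contact force between the fingers and roller above 16 N).
It fails at once if the roller is picked up (centre more than 10 mm above where it lies on the deck) (z of roller_center in the frame of board above 0.0565 m).
It fails at once if the punnet, the pot or the widger is disturbed (moved over 15 mm) (distance of any of punnet, pot, widger from where it was at the start of the episode above 0.015 m).
It also fails if it takes over 56 s, if anything falls off the work surface, if the arm or the gripper's body presses on something with over 40 N, if the wrist force passes 120 N, or if a joint passes its speed limit or range.

### The arm

A 6-joint arm with a two-finger parallel gripper is mounted at the origin on the work surface. World frame = base frame: x ahead of the robot, y to its left, z up, the work surface at z = 0. Lengths are in m, angles in rad, forces in N, time in s.
With the tool pointing down it reaches from about 0.3 to 0.875 m from the base axis. Payload 6.4 kg.
Tool frame: the origin (TCP) lies between the finger pads; the fingertips stand tip_extent ahead of it and the grasp point (between the pads) lies 5 mm behind it (tip_extent is the distance from the TCP to the fingertips, in m); z points along the fingers, y is the direction in which the jaws open and shut (so a half turn about z gives the same grasp; the last joint's range is limited). The gripper opens to 85 mm and grips with 20 to 120 N. Pads are 22 mm wide; open, the fingers measure 114 mm over their backs; the gripper's body (76 mm by 85 mm) begins 54 mm behind the grasp point. The pads swing forward as they close: fully open they stand 13 mm farther back than shut.
Start: joints at [1.045, 0.181, 1.607, -0, 1.354, -0.206], TCP at [0.181, 0.546, 0.245] pointing down, gripper open.
Joint ranges: [-2.99, 2.99], [-0.89, 2.07], [0.3, 2.58], [-1.14, 4.28], [0, 2.63], [-3.12, 3.12]. Speed limits (rad/s): [2.57, 2.57, 3.01, 3.14, 3.14, 3.14].

### API

Orientations are given as a unit quaternion [w, x, y, z].
In Python, from bench import * gives the robot as it stands.
- The arm moves only by the shell command python3 -m jog 'ROWS'. ROWS is JSON, a list of rows, each a list of 3 entries, a list of its own where there are three numbers: the shift along the tool's x, y, z in mm, then the turn, a rotation vector about the tool's x, y, z in rad, then the opening, from 0 (shut) to 1 (fully open). A call has 1 to 20 rows; each row is the pose to reach, as a shift and turn from the pose measured when the call began, along the tool's axes at that moment; what a row does not reach only later rows make up. A row lasts 1/12 s, in which the tool goes at most 41.7 mm and 7.16 degrees, less where a joint would pass 70% of its speed; a pose out of reach is approached as far as the arm can. A call with a gripper value outside its range is refused whole. The fingers move at their own pace and stop on an object; the grip force is fixed at half the most. Time passes only in rows, so rows that repeat a pose let the fingers close. It gives the time, the measured TCP pose, the force and the opening at its end, in the units of the state.
- get_obs(): the state, without advancing time (a new reading comes with each control period).
- camera(name): name is "side" or "top" or "wrist"; returns (picture, depth): 384x512x3 uint8, red, green, blue; 384x512 float32, m along the optical axis (not along the pixel's ray), 0 where there is no reading.
- get_calibration(name): a dict with "fx", "fy", "cx", "cy" (pixels), "world_from_camera" (4x4, takes a point from camera to world coordinates). Camera axes: x right, y down, z forward; pixel columns grow to the right and rows downward; lengths in m; the calibration is good to about 2 mm. The wrist camera is an equidistant fisheye: a pixel r from the principal point sees the ray r / f radians off the axis. A picture is of the moment at which its call begins: read the wrist's pose just before it. get_calibration takes no time and is no camera call; for the wrist camera it gives the pose at the moment of the call.
- hand_in(): hands the job in, once; it reports no verdict.
The state is a dict: "time_s": time; "q": joint angles; "dq": joint speeds; "joint_efforts": joint torques, N m; "eef_pos": TCP position; "eef_rot": TCP orientation; "wrist_force": force on the tool from outside, world axes, zero at the start; "torque": the same for the moment, N m; "opening": opening from 0.0 (shut) to 1.0 (fully open).
Only numpy, scipy, OpenCV 4.12 (cv2) and the standard library are available. Lean on these libraries where they do the work, as an engineer would, in place of code of your own. Each camera call takes 0.05 s, during which the arm holds its last target.

## Working session

There is one attempt and no reset: what is moved stays moved. The work goes in short steps, Python scripts to look and compute and a shell command to move; the robot and the scene stay as the last step left them, time stands still between calls to the robot, and variables do not carry over. Pictures are saved under pics/ and viewed, and the job is handed in when it is done.

```bash
ls; mkdir -p pics; python3 - <<'E'
from bench import *
import cv2, numpy as np
print(get_obs())
for n in ("side","top"):
    p,d=camera(n); cv2.imwrite(f"pics/{n}0.png",p[...,::-1]); np.save(f"pics/{n}0.npy",d)
    print(n,get_calibration(n))
E
```

```text
pics
{'time_s': 0.0, 'q': array([ 1.04467952e+00,  1.81544134e-01,  1.60801053e+00,  2.52597460e-05,
        1.35380279e+00, -2.06298945e-01]), 'dq': array([ 0.00034238,  0.00129676, -0.00131229, -0.00112344,  0.00020597,
        0.00050627]), 'joint_efforts': array([ 4.57511342e-04, -4.44861066e+01, -3.51344454e+01,  7.26764210e-05,
        8.99771199e-03,  2.21654324e-05]), 'eef_pos': array([0.18048032, 0.54538381, 0.24438118]), 'eef_rot': array([-3.27480945e-04,  1.59230931e-01,  9.87240969e-01, -8.19473887e-04]), 'wrist_force': array([0.00888329, 0.0037288 , 0.04736688]), 'torque': array([-0.00218685,  0.03761074,  0.03347261]), 'opening': 0.9998389650118287}
side {'fx': 467.7240607471364, 'fy': 467.7240607471364, 'cx': 253.73239420680818, 'cy': 183.67488578456906, 'world_from_camera': array([[ 0.71614745, -0.44442301,  0.53816448, -0.11733204],
       [-0.69780157, -0.47176294,  0.5389923 , -0.59934882],
       [ 0.01434548, -0.76152998, -0.64797091,  0.8574071 ],
       [ 0.        ,  0.        ,  0.        ,  1.        ]])}
top {'fx': 432.33576530127965, 'fy': 432.33576530127965, 'cx': 265.5503479235247, 'cy': 188.6502278960229, 'world_from_camera': array([[-0.02332228, -0.98529084,  0.16928682,  0.34490588],
       [-0.99971181,  0.02394864,  0.00165883,  0.05613827],
       [-0.00568862, -0.16919935, -0.98556543,  1.18554615],
       [ 0.        ,  0.        ,  0.        ,  1.        ]])}
```

View pics/top0.png

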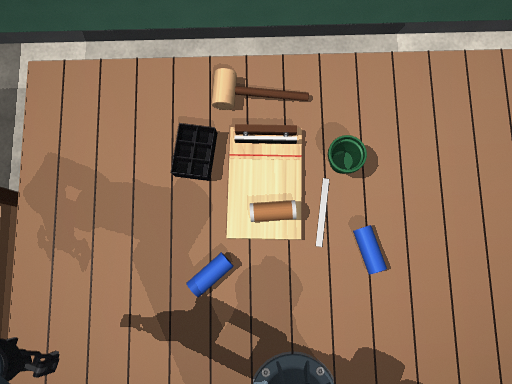

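View pics/side0.png

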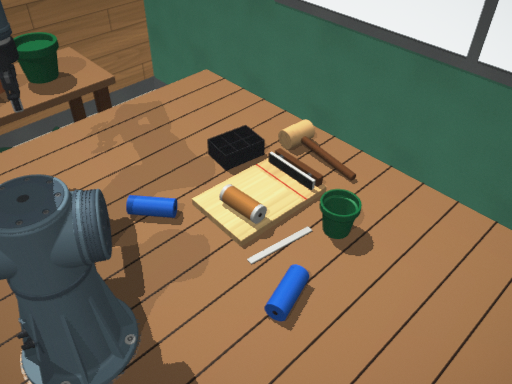

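The top view shows the board with its near edge at about row 238 and the red line at about row 157. The wooden roller is centred near (274,211), the stop is near row 139, and the punnet, pot and widger sit on either side. The blue rollers are decoys. I'll enlarge the board.

```bash
python3 - <<'E'
import cv2
a=cv2.imread("pics/top0.png")[115:250,215:345]; cv2.imwrite("pics/top0c.png",cv2.resize(a,None,fx=4.4,fy=4.4,interpolation=cv2.INTER_CUBIC))
E
```

```text
(no output)
```

View pics/top0c.png

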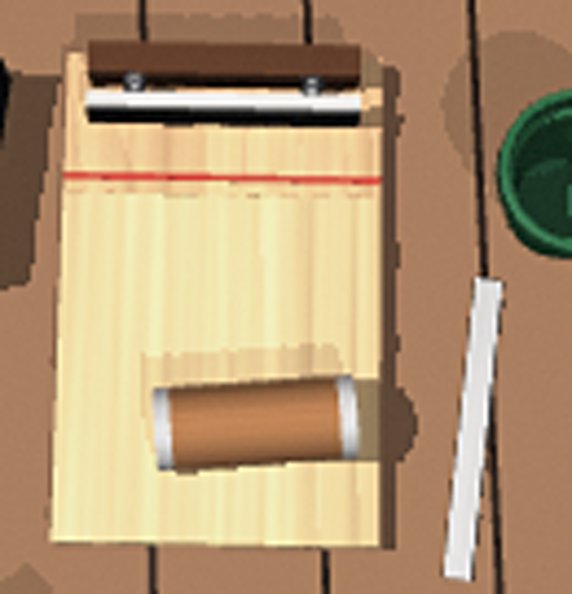

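```bash
cat > h.py <<'E'
import numpy as np, cv2
def ray(c,u,v,z):
    T=c["world_from_camera"]; r=np.array([(u-c["cx"])/c["fx"],(v-c["cy"])/c["fy"],1.]); w=T[:3,:3]@r; o=T[:3,3]
    return o+w*(z-o[2])/w[2]
def cloud(c,d):
    T=c["world_from_camera"]; v,u=np.mgrid[:d.shape[0],:d.shape[1]]
    P=np.stack([(u-c["cx"])/c["fx"]*d,(v-c["cy"])/c["fy"]*d,d],-1)
    return P@T[:3,:3].T+T[:3,3]
E
python3 - <<'E'
from bench import *; from h import *
c=get_calibration("top"); f=lambda x,y,z: ray(c,215+(x+.5)/4.4-.5,115+(y+.5)/4.4-.5,z)
for n,x,y,z in [("nearL",50,542,.0215),("nearR",381,547,.0215),("redL",65,175,.0195),("redR",381,181,.0195),
 ("rfl",153,390,.0465),("rnl",160,468,.0465),("rfr",350,377,.0465),("rnr",357,457,.0465),("stopL",88,122,.052),("stopR",360,125,.052)]:
    print(n,f(x,y,z).round(4))
d=np.load("pics/top0.npy"); P=cloud(c,d)
print("deckz",np.median(P[215:235,232:246,2]), P[225:233,255:295,2].mean())
R=P[195:225,245:302]; m=R[...,2]>.045; Q=R[m]; print(m.sum(),Q[:,2].max(),Q[:,:2].mean(0),Q[:,1].min(),Q[:,1].max())
# line fit of axis
k=np.cov(Q[:,:2].T); w,V=np.linalg.eigh(k); print(V[:,1], np.degrees(np.arctan2(V[1,1],V[0,1])))
S=P[125:150,228:305]; 
E
```

```text
nearL [0.4138 0.1673 0.0215]
nearR [ 0.406  -0.0341  0.0215]
redL [0.6441 0.1562 0.0195]
redR [ 0.6353 -0.0428  0.0195]
rfl [0.5022 0.1019 0.0465]
rnl [0.4549 0.0985 0.0465]
rfr [ 0.5073 -0.0173  0.0465]
rnr [ 0.4587 -0.0198  0.0465]
stopL [0.669  0.1389 0.052 ]
stopR [ 0.6629 -0.0285  0.052 ]
deckz 0.021450306822639265 0.02125320073538865
864 1.1855461453990803 [0.47816332 0.0415183 ] -0.017864916695901963 0.10042476179674684
[-0.08105333  0.99670977] 94.64911393033125
```

```bash
python3 - <<'E'
import bench; print([n for n in dir(bench) if not n.startswith('__')]); print(getattr(bench,'tip_extent',None))
from bench import *; from h import *
c=get_calibration("top"); d=np.load("pics/top0.npy"); P=cloud(c,d)
R=P[195:228,245:302]
for t in (.045,.055,.06):
    m=(R[...,2]>t)&(R[...,2]<.1); Q=R[m][:,:2]
    p=np.polyfit(Q[:,1],Q[:,0],1); print(t,m.sum(),R[m][:,2].max(),(Q[:,1].min()+Q[:,1].max())/2,Q.mean(0),"slope deg",np.degrees(np.arctan(p[0])), Q[:,1].min(),Q[:,1].max())
m=cv2.inRange(cv2.imread("pics/top0.png"),(0,0,0),(255,255,255))
E
```

```text
['MotionError', 'camera', 'get_calibration', 'get_obs', 'hand_in', 'tip_extent']
0.014
0.045 858 0.07552682691500578 0.04127992255042244 [0.47909519 0.04141606] slope deg -2.742371687145587 -0.017864916695901963 0.10042476179674684
0.055 799 0.07552682691500578 0.04127992255042244 [0.47984349 0.04179289] slope deg -2.4826843265258325 -0.017864916695901963 0.10042476179674684
0.06 720 0.07552682691500578 0.04127992255042244 [0.48030878 0.04187851] slope deg -2.931614596926389 -0.017864916695901963 0.10042476179674684
```

```bash
cat >> h.py <<'E'
from scipy.spatial.transform import Rotation as R_
O=np.array([.6397,.0567]); YAW=np.radians(-2.46)
def b2w(x,y,z):
    c,s=np.cos(YAW),np.sin(YAW); return np.array([O[0]+c*x-s*y,O[1]+s*x+c*y,z])
def w2b(p):
    c,s=np.cos(YAW),np.sin(YAW); dx,dy=p[0]-O[0],p[1]-O[1]; return np.array([c*dx+s*dy,-s*dx+c*dy,p[2]])
def delta(o,x,y,z):
    q=o["eef_rot"]; R=R_.from_quat([q[1],q[2],q[3],q[0]])
    T=R_.from_matrix(np.array([[-np.cos(YAW),-np.sin(YAW),0],[-np.sin(YAW),np.cos(YAW),0],[0,0,-1]]).T.T)
    # target tool x=-board x, y=board y, z down
    xb=np.array([np.cos(YAW),np.sin(YAW),0]); yb=np.array([-np.sin(YAW),np.cos(YAW),0])
    T=R_.from_matrix(np.stack([-xb,yb,[0,0,-1]],1))
    print("mm",(R.inv().apply(b2w(x,y,z)-o["eef_pos"])*1e3).round(2),"rot",(R.inv()*T).as_rotvec().round(4))
def fb(o):
    f=o["wrist_force"]; c,s=np.cos(YAW),np.sin(YAW); return np.round([c*f[0]+s*f[1],-s*f[0]+c*f[1],f[2]],2)
E
python3 -c "
from bench import *; from h import *
o=get_obs(); delta(o,-.222,-.019,.15)"
```

```text
mm [-381.25 -398.39   94.95] rot [-0.0015 -0.0006 -0.2769]
```

```bash
python3 -m jog '[[[-30,-31,7],[0,0,-0.1],0.7],[[-58,-60,14],[0,0,-0.2],0.7],[[-86,-89,21],[0,0,-0.277],0.7],[[-114,-118,28],[0,0,-0.277],0.7],[[-142,-147,35],[0,0,-0.277],0.7],[[-170,-176,42],[0,0,-0.277],0.7],[[-198,-205,49],[0,0,-0.277],0.7],[[-226,-234,56],[0,0,-0.277],0.7],[[-254,-263,63],[0,0,-0.277],0.7],[[-282,-293,70],[0,0,-0.277],0.7],[[-310,-323,77],[0,0,-0.277],0.7],[[-338,-353,84],[0,0,-0.277],0.7],[[-362,-378,90],[0,0,-0.277],0.7],[[-376,-393,94],[0,0,-0.277],0.7],[[-381,-398,95],[-0.0015,-0.0006,-0.277],0.7],[[-381,-398,95],[-0.0015,-0.0006,-0.277],0.7],[[-381,-398,95],[-0.0015,-0.0006,-0.277],0.7]]'; python3 - <<'E'
from bench import *; from h import *
o=get_obs(); delta(o,-.222,-.019,.042); print(fb(o),o["opening"],o["time_s"],w2b(o["eef_pos"]))
p,d=camera("wrist"); cv2.imwrite("pics/w1.png",p[...,::-1]); p,d=camera("top"); cv2.imwrite("pics/t1.png",p[90:260,190:390,::-1].repeat(3,0).repeat(3,1))
p,d=camera("side"); cv2.imwrite("pics/s1.png",p[...,::-1])
E
```

```text
time_s: 1.52
eef_pos: [0.4165, 0.0481, 0.1497]
eef_rot: [-0.001, 0.022, 1.0, 0.0]
wrist_force: [-0.1, -0.2, 0.2]
opening: 0.698
mm [ -0.78  -0.91 107.73] rot [ 0.0006 -0.0011 -0.0007]
[-0.13 -0.18  0.16] 0.6983694879233374 1.5167 [-0.22266808 -0.0181502   0.14973564]
```

View pics/w1.png

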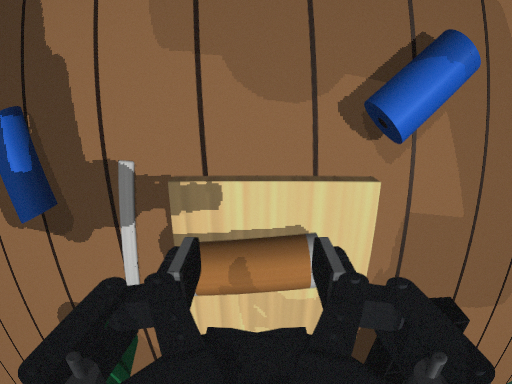

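View pics/s1.png

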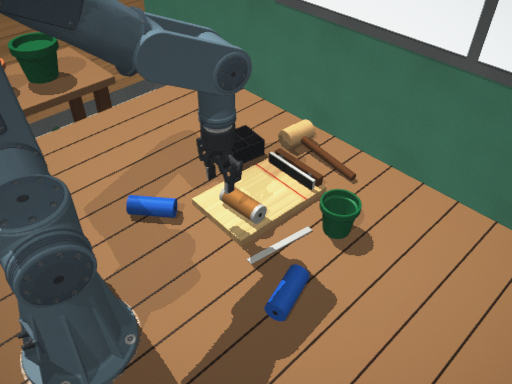

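The wrist view shows the roller crossing columns 195-320 between the fingers. The side view shows the gripper above the board's near end. I'll check numerically that the fingers clear the roller before descending.

```bash
python3 - <<'E'
from bench import *; from h import *
o=get_obs()
def prj(n,p):
    c=get_calibration(n); T=np.linalg.inv(c["world_from_camera"]); q=T[:3,:3]@p+T[:3,3]
    if n=="wrist":
        th=np.arctan2(np.hypot(q[0],q[1]),q[2]); s=c["fx"]*th/np.hypot(q[0],q[1]); return c["cx"]+s*q[0],c["cy"]+s*q[1]
    return c["cx"]+c["fx"]*q[0]/q[2],c["cy"]+c["fy"]*q[1]/q[2]
for n in("wrist","side"):
  print(n,"tcp",prj(n,o["eef_pos"]),"below tcp deck",prj(n,o["eef_pos"]*[1,1,0]+[0,0,.0215]),"roller c",prj(n,b2w(-.1589,-.0223,.0465)),"roller L end top",prj(n,b2w(-.156,.037,.0715)),"nearedge",prj(n,b2w(-.23,0,.0215)),
   "L finger 0.04", prj(n,b2w(-.2227,.02,.14)))
  print(get_calibration(n)["world_from_camera"][:3,3])
E
```

```text
wrist tcp (np.float64(258.42078014826006), np.float64(262.29913362491766)) below tcp deck (np.float64(257.2789733909474), np.float64(188.62057970140015)) roller c (np.float64(251.6396486507869), np.float64(264.4069796176439)) roller L end top (np.float64(321.48172574020214), np.float64(281.3136664349891)) nearedge (np.float64(276.663092868006), np.float64(180.8062222931108)) L finger 0.04 (np.float64(327.6907267243812), np.float64(251.50288915738915))
[0.34040501 0.05081963 0.27815563]
side tcp (np.float64(219.46374819261501), np.float64(181.78687856557352)) below tcp deck (np.float64(221.15431903321956), np.float64(220.78085622674877)) roller c (np.float64(241.6223148913217), np.float64(203.2364944283432)) roller L end top (np.float64(227.5157472818286), np.float64(183.8727350941911)) nearedge (np.float64(214.5994481014467), np.float64(218.46535265386953)) L finger 0.04 (np.float64(209.8672452458905), np.float64(177.40364976100742))
[-0.11733204 -0.59934882  0.8574071 ]
```

The projections agree with the pictures, so it is safe to descend.

```bash
python3 -m jog '[[[-1,-1,30],[0,0,0],0.7],[[-1,-1,60],[0,0,0],0.7],[[-1,-1,85],[0,0,0],0.7],[[-1,-1,100],[0,0,0],0.7],[[-1,-1,107],[0,0,0],0.7],[[-1,-1,107],[0,0,0],0.7],[[-1,-1,107],[0,0,0],0.7]]'; python3 - <<'E'
from bench import *; from h import *
o=get_obs(); print(fb(o),w2b(o["eef_pos"]),o["time_s"]); delta(o,-.200,-.019,.042)
p,d=camera("side"); cv2.imwrite("pics/s2.png",p[130:260,150:350,::-1].repeat(4,0).repeat(4,1))
E
```

```text
time_s: 2.25
eef_pos: [0.4177, 0.0485, 0.0435]
eef_rot: [0.0, 0.02, 1.0, 0.0]
wrist_force: [0.8, -0.3, 0.1]
opening: 0.701
[ 0.82 -0.27  0.15] [-0.22149186 -0.01772583  0.04354883] 2.25
mm [-21.49  -1.34   1.55] rot [0.0003 0.0003 0.0032]
```

View pics/s2.png

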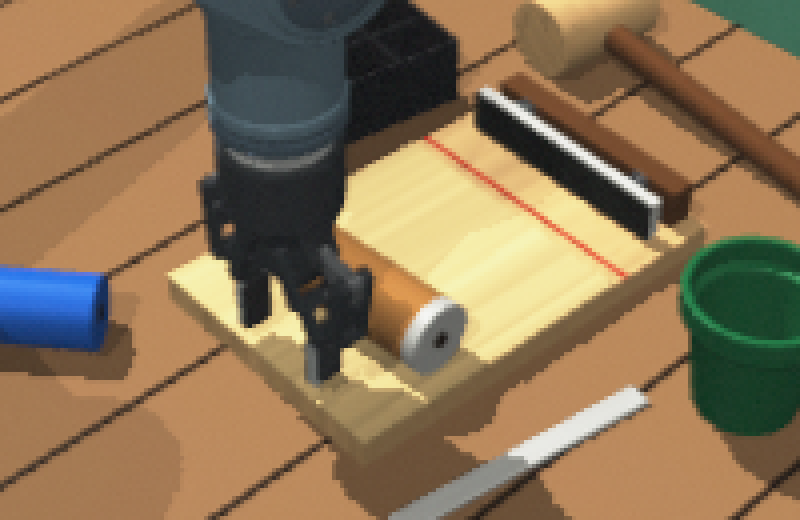

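```bash
python3 -m jog '[[[-5,-1,1],[0,0,0.003],0.7],[[-10,-1,1],[0,0,0.003],0.7],[[-14,-1,1],[0,0,0.003],0.7],[[-16,-1,1],[0,0,0.003],0.7],[[-17,-1,1],[0,0,0.003],0.7],[[-18,-1,1],[0,0,0.003],0.7],[[-19,-1,1],[0,0,0.003],0.7],[[-20,-1,1],[0,0,0.003],0.7],[[-21,-1,1],[0,0,0.003],0.7],[[-22,-1,1],[0,0,0.003],0.7],[[-23,-1,1],[0,0,0.003],0.7],[[-24,-1,1],[0,0,0.003],0.7],[[-25,-1,1],[0,0,0.003],0.7],[[-26,-1,1],[0,0,0.003],0.7],[[-27,-1,1],[0,0,0.003],0.7],[[-28,-1,1],[0,0,0.003],0.7],[[-29,-1,1],[0,0,0.003],0.7],[[-30,-1,1],[0,0,0.003],0.7]]'; cat > look.py <<'E'
import sys
from bench import *; from h import *
o=get_obs(); print("F",fb(o),"tcp",w2b(o["eef_pos"]).round(4),"t",o["time_s"])
delta(o,-.04,-.019,.042)
p,d=camera("top"); c=get_calibration("top"); P=cloud(c,d)
img=p[100:250,200:350]; cv2.imwrite(f"pics/{sys.argv[1]}.png",cv2.resize(img[...,::-1],None,fx=4,fy=4,interpolation=cv2.INTER_CUBIC))
p,d=camera("side"); cv2.imwrite(f"pics/{sys.argv[1]}s.png",cv2.resize(p[120:260,150:350,::-1],None,fx=4,fy=4,interpolation=cv2.INTER_CUBIC))
E
python3 look.py a1
```

```text
time_s: 3.8
eef_pos: [0.4483, 0.0461, 0.0431]
eef_rot: [0.001, 0.021, 1.0, 0.0]
wrist_force: [-0.1, -0.6, 0.5]
opening: 0.703
F [-0.06 -0.6   0.53] tcp [-0.1907 -0.0188  0.0431] t 3.8
mm [-1.5074e+02 -1.5000e-01  1.3800e+00] rot [ 0.0001  0.0017 -0.    ]
```

View pics/a1.png

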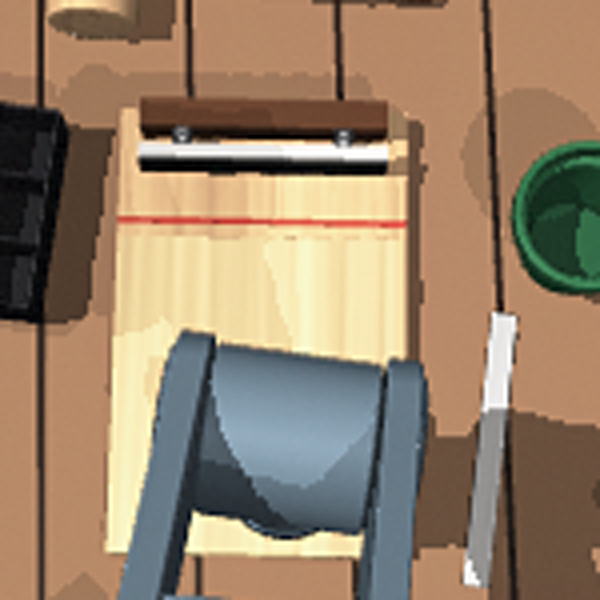

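View pics/a1s.png

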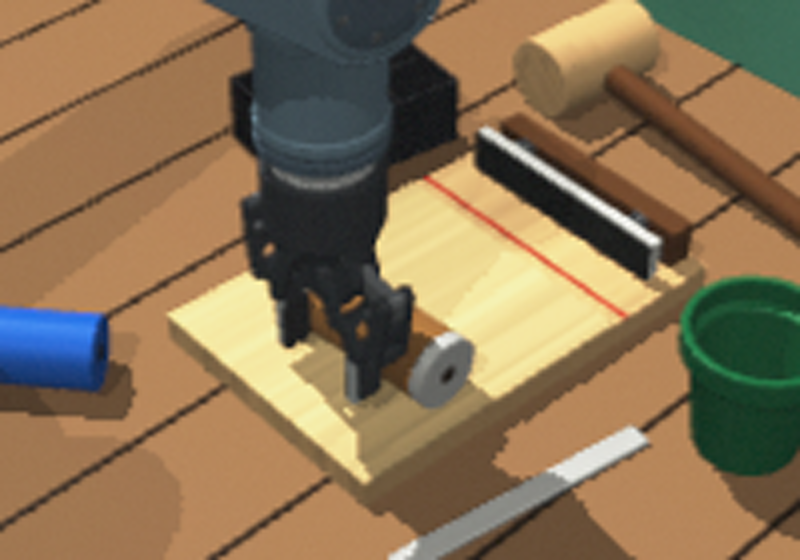

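The arm hides the roller from the top camera. The side view shows the fingers right behind it, with its right end at about (440,370) in the crop. I'll keep pushing slowly.

```bash
python3 -m jog '[[[-1,0,0.5],[0,0,0],0.7],[[-2,0,1],[0,0,0],0.7],[[-3,0,1],[0,0,0],0.7],[[-4,0,1],[0,0,0],0.7],[[-5.5,0,1],[0,0,0],0.7],[[-7,0,1],[0,0,0],0.7],[[-8.5,0,1],[0,0,0],0.7],[[-10,0,1],[0,0,0],0.7],[[-12,0,1],[0,0,0],0.7],[[-14,0,1],[0,0,0],0.7],[[-16,0,1],[0,0,0],0.7],[[-18,0,1],[0,0,0],0.7],[[-20,0,1],[0,0,0],0.7],[[-22,0,1],[0,0,0],0.7],[[-24,0,1],[0,0,0],0.7],[[-26,0,1],[0,0,0],0.7],[[-28,0,1],[0,0,0],0.7],[[-30,0,1],[0,0,0],0.7],[[-31,0,1],[0,0,0],0.7],[[-31,0,1],[0,0,0],0.7]]'; python3 look.py a2
```

```text
time_s: 5.57
eef_pos: [0.4798, 0.0447, 0.0423]
eef_rot: [0.001, 0.021, 1.0, -0.0]
wrist_force: [0.5, -0.2, -0.2]
opening: 0.697
F [ 0.52 -0.19 -0.2 ] tcp [-0.1593 -0.0189  0.0423] t 5.5667
mm [-1.1928e+02 -1.1000e-01  5.4000e-01] rot [-0.      0.0023 -0.    ]
```

View pics/a2s.png

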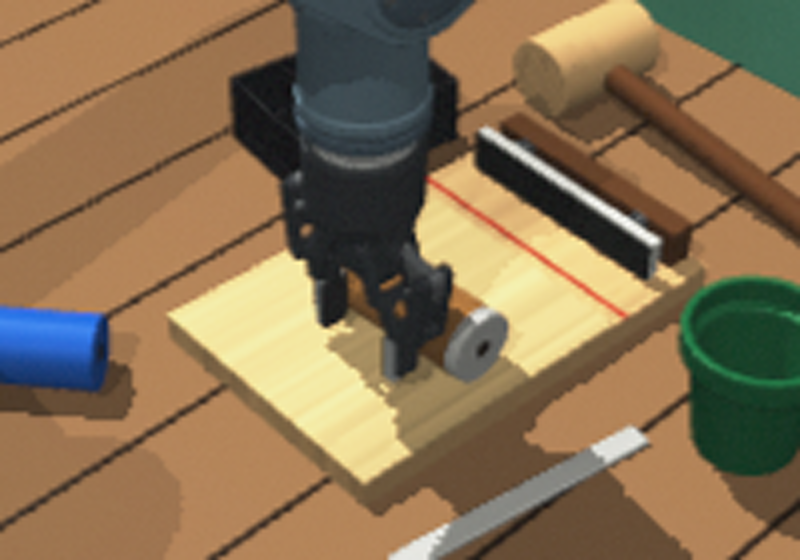

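View pics/a2.png

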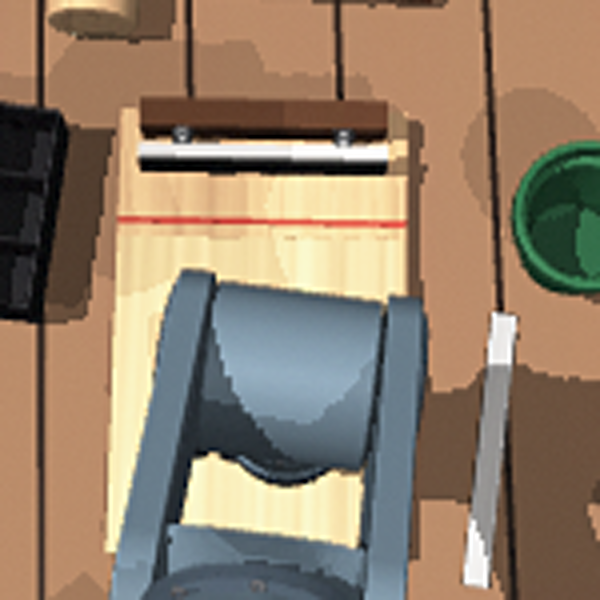

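The side view shows the roller moving with the fingers and its right end now at about (478,345). Continuing.

```bash
python3 -m jog '[[[-1,0,0.5],[0,0,0],0.7],[[-2.5,0,0.5],[0,0,0],0.7],[[-5,0,0.5],[0,0,0],0.7],[[-7.5,0,0.5],[0,0,0],0.7],[[-10,0,0.5],[0,0,0],0.7],[[-13,0,0.5],[0,0,0],0.7],[[-16,0,0.5],[0,0,0],0.7],[[-19,0,0.5],[0,0,0],0.7],[[-22,0,0.5],[0,0,0],0.7],[[-25,0,0.5],[0,0,0],0.7],[[-28,0,0.5],[0,0,0],0.7],[[-31,0,0.5],[0,0,0],0.7],[[-34,0,0.5],[0,0,0],0.7],[[-37,0,0.5],[0,0,0],0.7],[[-40,0,0.5],[0,0,0],0.7],[[-43,0,0.5],[0,0,0],0.7],[[-45.5,0,0.5],[0,0,0],0.7],[[-48,0,0.5],[0,0,0],0.7],[[-50,0,0.5],[0,0,0],0.7],[[-52,0,0.5],[0,0,0],0.7]]'; python3 look.py a3
```

```text
time_s: 7.33
eef_pos: [0.5316, 0.0425, 0.0418]
eef_rot: [0.001, 0.021, 1.0, 0.0]
wrist_force: [-0.8, -0.7, 1.1]
opening: 0.703
F [-0.81 -0.78  1.12] tcp [-0.1074 -0.0189  0.0418] t 7.3333
mm [-67.42  -0.13  -0.11] rot [ 0.0001  0.0019 -0.0001]
```

View pics/a3s.png

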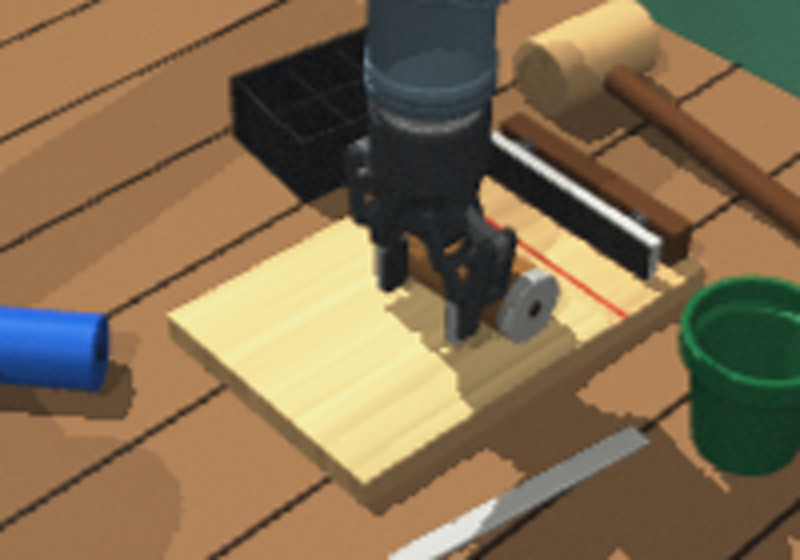

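View pics/a3.png

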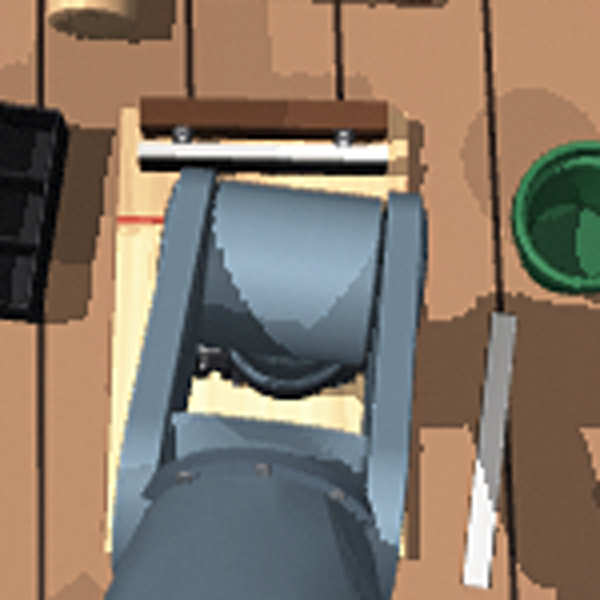

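```bash
python3 - <<'E'
from bench import *; from h import *
c=get_calibration("side")
for u,v in [(478,345),(535,308)]: print(w2b(ray(c,150+(u+.5)/4-.5,120+(v+.5)/4-.5,.0465)))
E
python3 -m jog '[[[-1.5,0,0],[0,0,0],0.7],[[-3,0,0],[0,0,0],0.7],[[-5,0,0],[0,0,0],0.7],[[-7,0,0],[0,0,0],0.7],[[-9,0,0],[0,0,0],0.7],[[-11,0,0],[0,0,0],0.7],[[-13,0,0],[0,0,0],0.7],[[-15,0,0],[0,0,0],0.7],[[-17,0,0],[0,0,0],0.7],[[-19,0,0],[0,0,0],0.7],[[-21,0,0],[0,0,0],0.7],[[-23,0,0],[0,0,0],0.7],[[-25,0,0],[0,0,0],0.7],[[-27,0,0],[0,0,0],0.7],[[-29,0,0],[0,0,0],0.7],[[-31,0,0],[0,0,0],0.7],[[-33,0,0],[0,0,0],0.7],[[-35,0,0],[0,0,0],0.7],[[-37,0,0],[0,0,0],0.7],[[-38,0,0],[0,0,0],0.7]]'; python3 look.py a4
```

```text
[-0.11261815 -0.07542377  0.0465    ]
[-0.0606055  -0.07408765  0.0465    ]
time_s: 9.1
eef_pos: [0.57, 0.0407, 0.042]
eef_rot: [0.001, 0.022, 1.0, -0.0]
wrist_force: [0.4, -0.5, -0.5]
opening: 0.697
F [ 0.47 -0.45 -0.48] tcp [-0.0689 -0.0189  0.042 ] t 9.1
mm [-28.92  -0.05   0.04] rot [-0.      0.0025 -0.0001]
```

View pics/a4s.png

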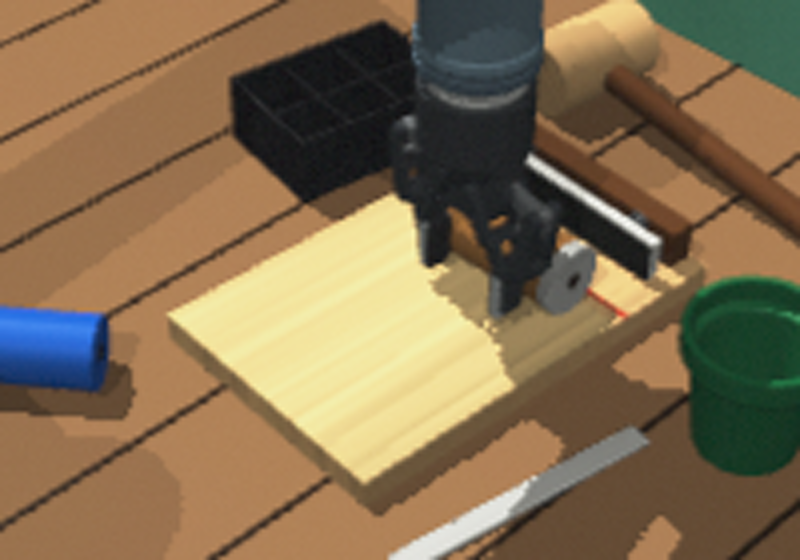

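```bash
python3 - <<'E'
from bench import *; from h import *
c=get_calibration("side")
for u,v in [(574,277)]: print(w2b(ray(c,150+(u+.5)/4-.5,120+(v+.5)/4-.5,.0465)))
E
python3 -m jog '[[[-1,0,0],[0,0,0],0.7],[[-2,0,0],[0,0,0],0.7],[[-3,0,0],[0,0,0],0.7],[[-4.5,0,0],[0,0,0],0.7],[[-6,0,0],[0,0,0],0.7],[[-7.5,0,0],[0,0,0],0.7],[[-9,0,0],[0,0,0],0.7],[[-10.5,0,0],[0,0,0],0.7],[[-12,0,0],[0,0,0],0.7],[[-13.5,0,0],[0,0,0],0.7],[[-15,0,0],[0,0,0],0.7],[[-16,0,0],[0,0,0],0.7],[[-17,0,0],[0,0,0],0.7],[[-18,0,0],[0,0,0],0.7],[[-19,0,0],[0,0,0],0.7],[[-20,0,0],[0,0,0],0.7]]'; python3 look.py a5
```

```text
[-0.01952392 -0.06912227  0.0465    ]
time_s: 10.53
eef_pos: [0.59, 0.0399, 0.042]
eef_rot: [0.001, 0.022, 1.0, -0.0]
wrist_force: [0.4, -0.6, 0.9]
opening: 0.705
F [ 0.4  -0.62  0.87] tcp [-0.0489 -0.019   0.042 ] t 10.5333
mm [-8.91 -0.05  0.01] rot [-0.      0.0025 -0.0001]
```

View pics/a5s.png

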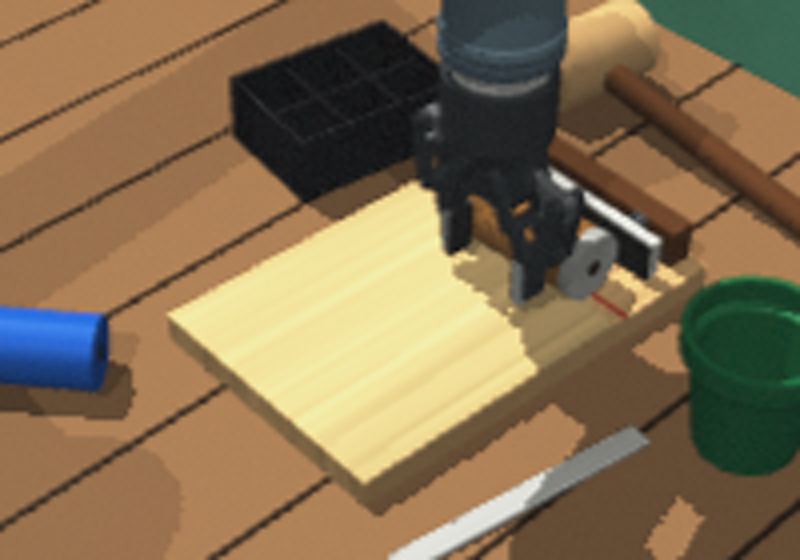

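```bash
python3 -m jog '[[[-1,0,0],[0,0,0],0.7],[[-2,0,0],[0,0,0],0.7],[[-3,0,0],[0,0,0],0.7],[[-4,0,0],[0,0,0],0.7],[[-5,0,0],[0,0,0],0.7],[[-6,0,0],[0,0,0],0.7],[[-7,0,0],[0,0,0],0.7],[[-8,0,0],[0,0,0],0.7],[[-9,0,0],[0,0,0],0.7],[[-10,0,0],[0,0,0],0.7]]'; python3 look.py a6
```

```text
time_s: 11.47
eef_pos: [0.6002, 0.0394, 0.042]
eef_rot: [0.001, 0.022, 1.0, -0.0]
wrist_force: [-0.2, 0.1, 1.0]
opening: 0.7
F [-0.25  0.13  0.99] tcp [-0.0387 -0.019   0.042 ] t 11.4667
mm [ 1.3  -0.04  0.04] rot [-0.      0.0027 -0.0001]
```

View pics/a6s.png

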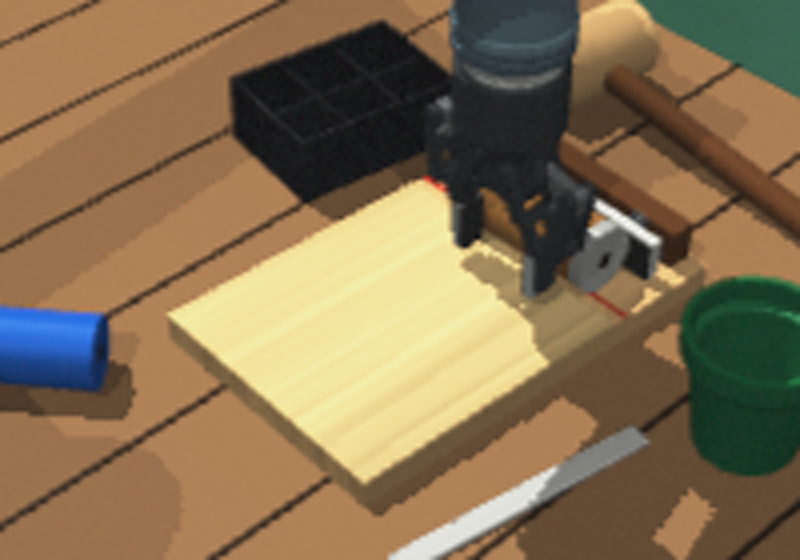

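```bash
python3 -m jog '[[[-0.7,0,0],[0,0,0],0.7],[[-1.4,0,0],[0,0,0],0.7],[[-2.1,0,0],[0,0,0],0.7],[[-2.8,0,0],[0,0,0],0.7],[[-3.5,0,0],[0,0,0],0.7],[[-4,0,0],[0,0,0],0.7],[[-4,0,0],[0,0,0],0.7]]'
python3 -m jog '[[[-0.5,0,0],[0,0,0],0.7],[[-1,0,0],[0,0,0],0.7]]'
python3 -m jog '[[[-0.5,0,0],[0,0,0],0.7],[[-1,0,0],[0,0,0],0.7]]'
python3 look.py a7
python3 - <<'E'
from bench import *; from h import *
c=get_calibration("side")
for u,v in [(606,258)]: print(w2b(ray(c,150+(u+.5)/4-.5,120+(v+.5)/4-.5,.0445)))
E
```

```text
time_s: 12.15
eef_pos: [0.6044, 0.0392, 0.0421]
eef_rot: [0.001, 0.022, 1.0, -0.0]
wrist_force: [0.4, 0.7, 0.7]
opening: 0.702
time_s: 12.32
eef_pos: [0.6054, 0.0392, 0.0421]
eef_rot: [0.001, 0.022, 1.0, -0.0]
wrist_force: [-0.8, -0.1, 0.4]
opening: 0.697
time_s: 12.48
eef_pos: [0.6065, 0.0391, 0.0421]
eef_rot: [0.001, 0.022, 1.0, -0.0]
wrist_force: [-0.1, 0.2, -0.2]
opening: 0.695
F [-0.13  0.2  -0.2 ] tcp [-0.0324 -0.019   0.0421] t 12.4833
mm [ 7.57 -0.01  0.09] rot [-0.      0.003  -0.0002]
[ 0.01239981 -0.0680095   0.0445    ]
```

View pics/a7s.png

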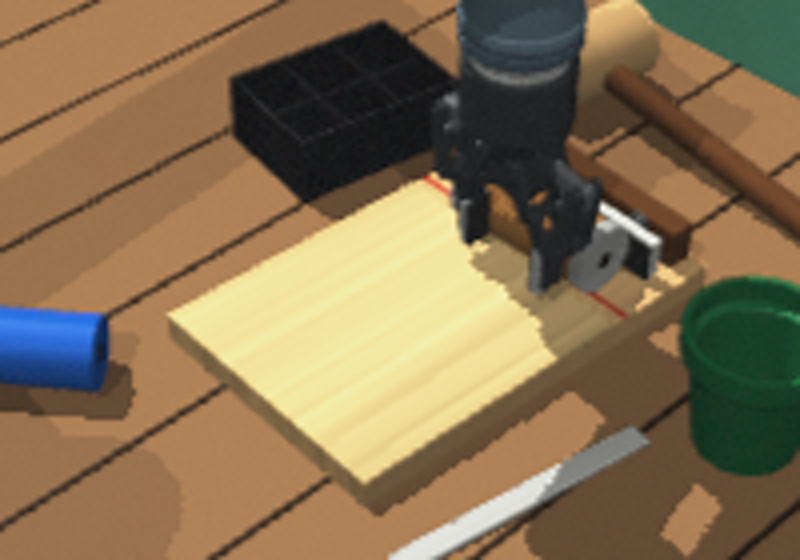

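The roller's right end is still at about (606,258), so it has dropped and run ahead to rest. I'll feel forward in small steps.

```bash
for i in 1 2 3 4; do python3 -m jog '[[[-0.25,0,0],[0,0,0],0.7],[[-0.5,0,0],[0,0,0],0.7]]' | grep -E "pos|force"; done
```

```text
eef_pos: [0.607, 0.0391, 0.0421]
wrist_force: [0.7, -0.4, 0.3]
eef_pos: [0.6074, 0.0391, 0.0421]
wrist_force: [-0.6, 0.1, 0.5]
eef_pos: [0.6076, 0.0391, 0.0421]
wrist_force: [-3.6, -0.2, 2.9]
eef_pos: [0.6076, 0.0391, 0.042]
wrist_force: [-3.5, -0.4, 2.4]
```

```bash
python3 -m jog '[[[-0.4,0,0],[0,0,0],0.7],[[-0.8,0,0],[0,0,0],0.7],[[-0.8,0,0],[0,0,0],0.7]]' | grep -E "pos|force"; python3 look.py a8
```

```text
eef_pos: [0.6082, 0.0393, 0.042]
wrist_force: [-3.8, 0.3, 2.8]
F [-3.83  0.15  2.81] tcp [-0.0307 -0.0188  0.042 ] t 13.5
mm [ 9.27 -0.22 -0.01] rot [0.0002 0.0001 0.0003]
```

View pics/a8s.png

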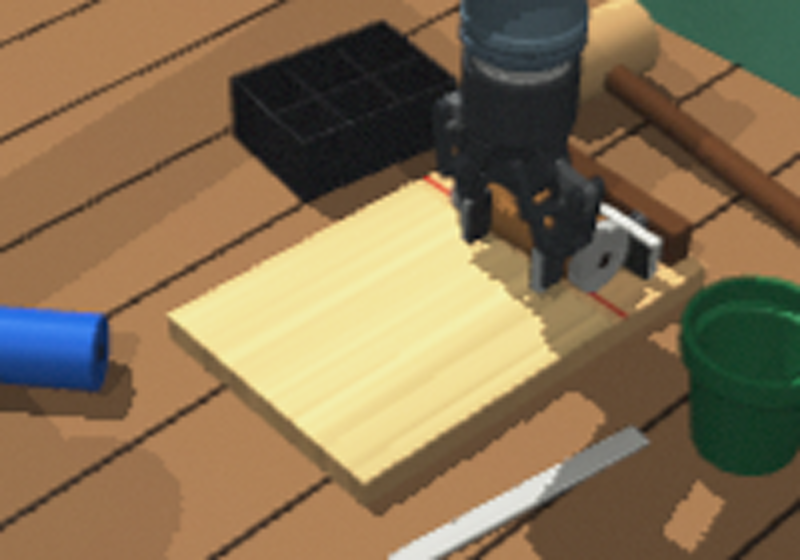

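```bash
for i in 1 2 3; do python3 -m jog '[[[-0.3,0,0],[0,0,0],0.7],[[-0.6,0,0],[0,0,0],0.7],[[-0.6,0,0],[0,0,0],0.7]]' | grep -E "pos|force"; done
```

```text
eef_pos: [0.6088, 0.0394, 0.042]
wrist_force: [-4.2, 1.1, 3.1]
eef_pos: [0.6095, 0.0395, 0.0419]
wrist_force: [-3.0, 1.3, 3.0]
eef_pos: [0.6102, 0.0395, 0.0419]
wrist_force: [-4.3, 1.9, 1.7]
```

```bash
for i in 1 2 3 4 5; do python3 -m jog '[[[-0.2,0,0],[0,0,0],0.7],[[-0.4,0,0],[0,0,0],0.7]]' | grep -E "pos|force"; done; python3 look.py a9
```

```text
eef_pos: [0.6107, 0.0396, 0.0419]
wrist_force: [-2.7, 2.1, 2.4]
eef_pos: [0.611, 0.0396, 0.0419]
wrist_force: [-3.5, 1.1, 3.0]
eef_pos: [0.6114, 0.0396, 0.0419]
wrist_force: [-3.4, 2.4, 3.1]
eef_pos: [0.6119, 0.0396, 0.0419]
wrist_force: [-3.7, 2.2, 3.5]
eef_pos: [0.6122, 0.0397, 0.0419]
wrist_force: [-4.4, 2.1, 4.8]
F [-4.45  1.88  4.83] tcp [-0.0267 -0.0182  0.0419] t 15.1833
mm [13.28 -0.8  -0.13] rot [0.001  0.0003 0.0003]
```

View pics/a9s.png

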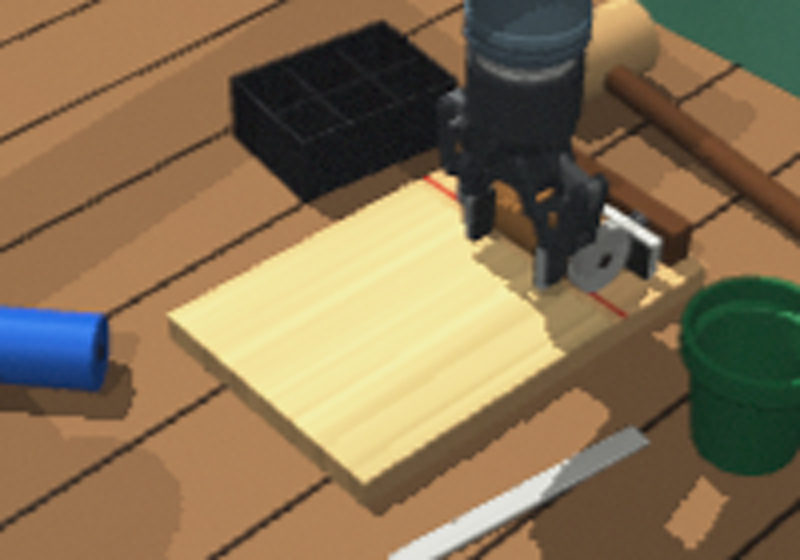

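View pics/a9.png

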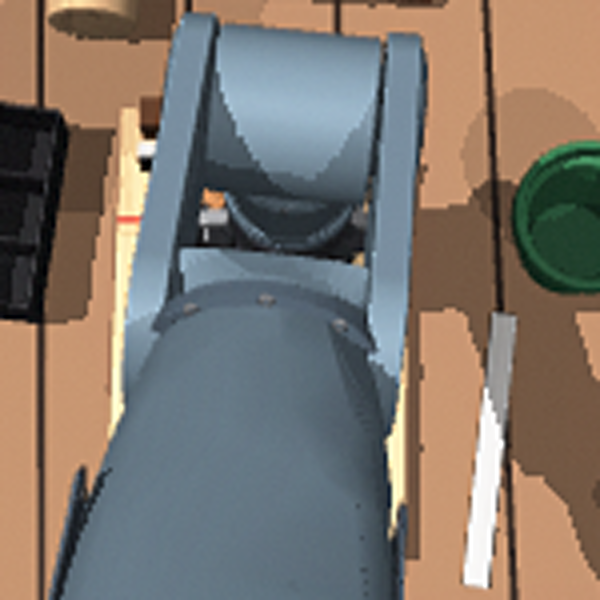

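```bash
python3 - <<'E'
from bench import *; from h import *
o=get_obs(); print(o["torque"])
p,d=camera("wrist"); cv2.imwrite("pics/w9.png",cv2.resize(p[170:360,130:400,::-1],None,fx=2.9,fy=2.9,interpolation=cv2.INTER_CUBIC))
E
```

```text
[0.39216342 0.62075539 0.13725956]
```

View pics/w9.png

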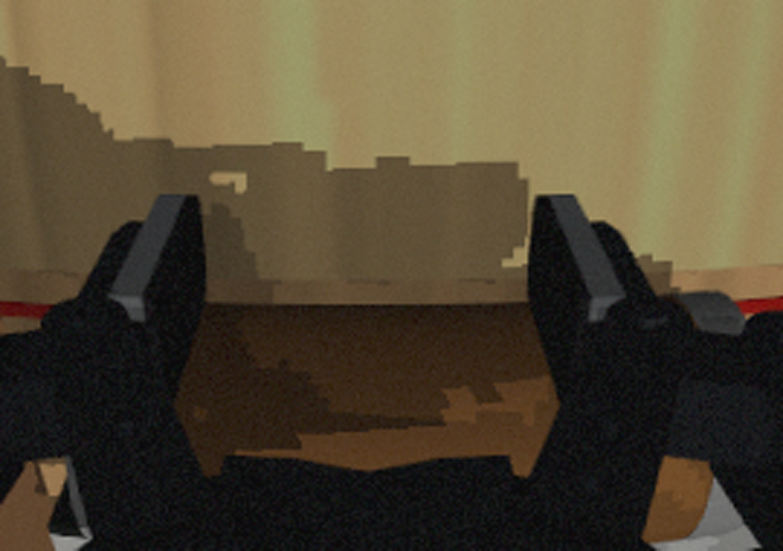

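The wrist view shows the roller's rear edge running evenly at row 304 from column 205 to 530, parallel to the red line (rows 303-308) and past the step edge (about row 283). The roller looks down and nearly square. I'll ease off the vertical friction a little and lean steadily.

```bash
for i in 1 2; do python3 -m jog '[[[-0.2,0,-0.2],[0,0,0],0.7],[[-0.4,0,-0.4],[0,0,0],0.7],[[-0.4,0,-0.4],[0,0,0],0.7]]' | grep -E "pos|force|time"; python3 -c "
from bench import *;print(get_obs()['torque'].round(3))"; done
```

```text
time_s: 15.58
eef_pos: [0.6124, 0.0396, 0.042]
wrist_force: [-3.9, 2.1, 1.7]
[0.388 0.558 0.042]
time_s: 15.83
eef_pos: [0.6125, 0.0397, 0.0421]
wrist_force: [-4.2, 1.4, -1.2]
[0.36  0.601 0.005]
```

```bash
for i in 1 2; do python3 -m jog '[[[-0.35,0,-0.1],[0,0,0],0.7],[[-0.7,0,-0.1],[0,0,0],0.7],[[-0.7,0,-0.1],[0,0,0],0.7]]' | grep -E "pos|force|time"; python3 -c "
from bench import *;print(get_obs()['torque'].round(3))"; done
```

```text
time_s: 16.08
eef_pos: [0.6126, 0.0397, 0.042]
wrist_force: [-6.3, 2.6, 1.8]
[0.315 0.903 0.019]
time_s: 16.33
eef_pos: [0.6126, 0.0396, 0.042]
wrist_force: [-6.6, 2.2, 2.5]
[ 0.324  1.033 -0.039]
```

Force is now about 6.5 N and shared evenly by both fingers. I'll hold it for over a second.

```bash
for i in 1 2 3 4; do python3 -m jog '[[[-0.65,0,0],[0,0,0],0.7],[[-0.65,0,0],[0,0,0],0.7],[[-0.65,0,0],[0,0,0],0.7],[[-0.65,0,0],[0,0,0],0.7]]' | grep -E "pos|force|time"; python3 -c "
from bench import *;print(get_obs()['torque'].round(3))"; done
```

```text
time_s: 16.67
eef_pos: [0.6126, 0.0396, 0.042]
wrist_force: [-6.4, 2.6, 3.1]
[0.297 1.049 0.007]
time_s: 17.0
eef_pos: [0.6126, 0.0397, 0.042]
wrist_force: [-6.9, 2.2, 3.4]
[0.272 1.077 0.013]
time_s: 17.33
eef_pos: [0.6126, 0.0396, 0.042]
wrist_force: [-6.3, 1.9, 4.5]
[0.276 1.077 0.036]
time_s: 17.67
eef_pos: [0.6126, 0.0396, 0.042]
wrist_force: [-6.9, 1.1, 3.4]
[ 0.386  1.004 -0.04 ]
```

```bash
for i in 1 2 3; do python3 -m jog '[[[-0.65,0,-0.15],[0,0,0],0.7],[[-0.65,0,-0.15],[0,0,0],0.7],[[-0.65,0,-0.15],[0,0,0],0.7],[[-0.65,0,-0.15],[0,0,0],0.7]]' | grep -E "pos|force|time"; done; python3 - <<'E'
from bench import *; from h import *
p,d=camera("wrist"); cv2.imwrite("pics/w10.png",cv2.resize(p[170:360,130:400,::-1],None,fx=2.9,fy=2.9,interpolation=cv2.INTER_CUBIC))
E
```

```text
time_s: 18.0
eef_pos: [0.6126, 0.0396, 0.0421]
wrist_force: [-6.9, 0.5, 2.5]
time_s: 18.33
eef_pos: [0.6126, 0.0396, 0.0421]
wrist_force: [-6.4, 1.5, 2.9]
time_s: 18.67
eef_pos: [0.6126, 0.0397, 0.0421]
wrist_force: [-5.7, 1.0, 2.9]
```

View pics/w10.png

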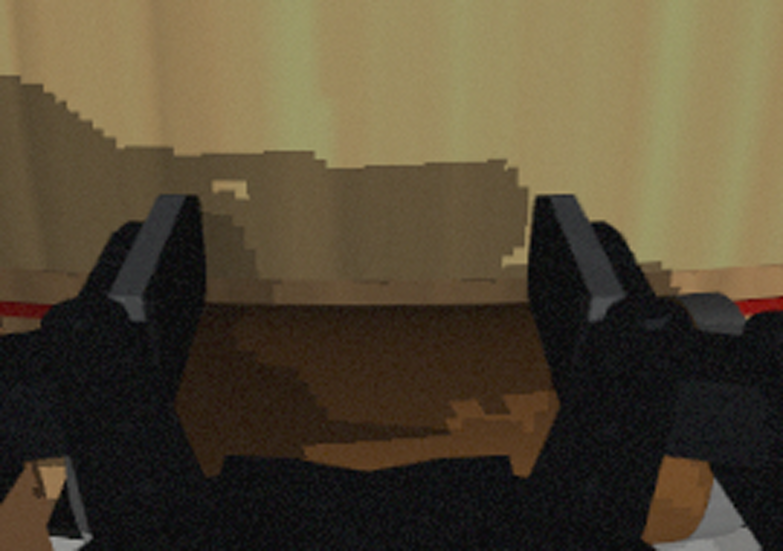

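The roller is square, with its rear edge parallel to the step and the red line. I'll ease off slowly, back away and rise.

```bash
python3 -m jog '[[[-0.4,0,-0.1],[0,0,0],0.7],[[-0.2,0,-0.1],[0,0,0],0.7],[[0,0,-0.1],[0,0,0],0.7],[[0.3,0,0],[0,0,0],0.7],[[0.7,0,0],[0,0,0],0.7],[[1.3,0,0],[0,0,0],0.7],[[2,0,0],[0,0,0],0.7],[[4,0,0],[0,0,0],0.7],[[8,0,0],[0,0,0],0.7],[[14,0,0],[0,0,0],0.7],[[22,0,0],[0,0,0],0.7],[[32,0,0],[0,0,0],0.7],[[45,0,0],[0,0,0],0.7],[[60,0,-10],[0,0,0],0.7],[[75,0,-30],[0,0,0],0.7],[[95,0,-60],[0,0,0],0.7],[[120,0,-95],[0,0,0],0.7],[[145,0,-130],[0,0,0],0.7],[[170,0,-160],[0,0,0],0.7],[[200,0,-180],[0,0,0],0.7]]'; python3 look.py b1
```

```text
time_s: 20.38
eef_pos: [0.4152, 0.0478, 0.2281]
eef_rot: [-0.005, 0.021, 1.0, 0.0]
wrist_force: [0.4, 0.9, 0.9]
opening: 0.703
F [0.37 0.92 0.94] tcp [-0.2239 -0.0185  0.2281] t 20.3833
mm [-185.88   -0.6   184.11] rot [ 0.0003 -0.0107  0.0004]
```

View pics/b1.png

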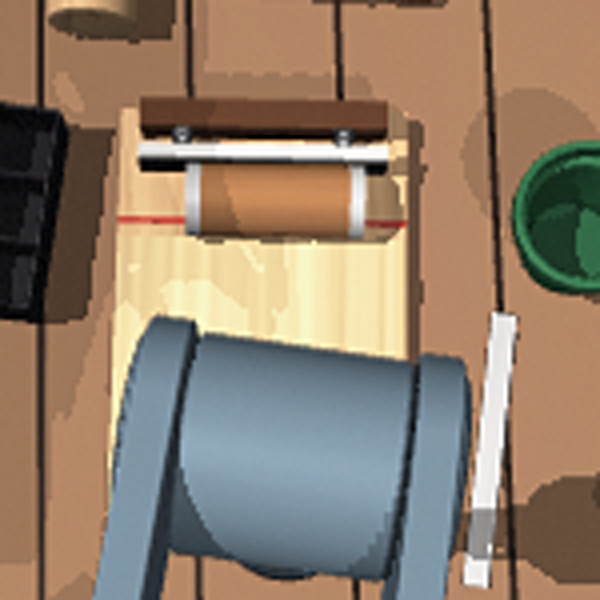

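View pics/b1s.png

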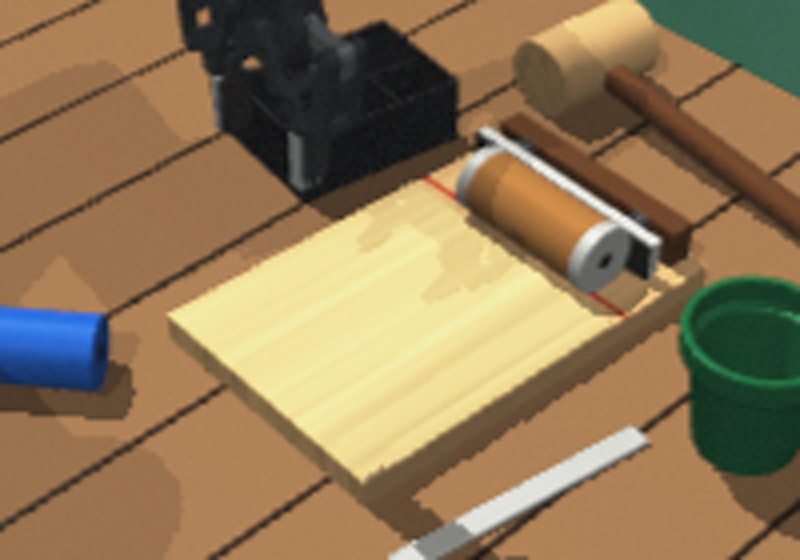

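The roller lies parked across the line and against the stop, spanning columns 186-365 and rows 165-240 in the top crop. Nothing else appears moved. I'll measure the pose and confirm it is still.

```bash
python3 -m jog '[[[0,0,0],[0,0,0],0.7],[[0,0,0],[0,0,0],0.7],[[0,0,0],[0,0,0],0.7],[[0,0,0],[0,0,0],0.7]]' ; python3 - <<'E'
from bench import *; from h import *
c=get_calibration("top"); d0=np.load("pics/top0.npy")
p,d=camera("top"); P=cloud(c,d)
f=lambda u,v,z: w2b(ray(c,200+(u+.5)/4-.5,100+(v+.5)/4-.5,z))
for u,v in [(186,165),(186,235),(365,165),(365,240)]: print(f(u,v,.0445).round(4))
R=P[138:163,240:296]; B=np.array([w2b(q) for q in R.reshape(-1,3)])
Q=B[(B[:,2]>.060)&(B[:,2]<.1)]; s=np.polyfit(Q[:,1],Q[:,0],1); print(len(Q),Q.mean(0),Q[:,1].min(),Q[:,1].max(),"deg",np.degrees(np.arctan(s[0])),"top z",np.percentile(Q[:,2],[50,90,97]))
a=cv2.imread("pics/top0.png")[...,::-1].astype(int)
for n,s in {"punnet":np.s_[118:185,168:220],"pot":np.s_[130:178,325:370],"widger":np.s_[175:250,314:330]}.items():
    A=cv2.cvtColor(a[s].astype('uint8'),6 if 0 else cv2.COLOR_RGB2GRAY).astype(np.float32); Bb=cv2.cvtColor(p[s],cv2.COLOR_RGB2GRAY).astype(np.float32)
    print(n,cv2.phaseCorrelate(A,Bb))
E
```

```text
time_s: 20.82
eef_pos: [0.4142, 0.0482, 0.2278]
eef_rot: [-0.005, 0.021, 1.0, 0.0]
wrist_force: [0.1, -0.2, -0.7]
opening: 0.701
[0.0326 0.0527 0.0445]
[-0.0165  0.0514  0.0445]
[ 0.0348 -0.0694  0.0445]
[-0.0177 -0.0699  0.0445]
611 [ 0.00749068 -0.00759858  0.06667141] -0.06653378665037078 0.05169586469293753 deg -0.07739973119717966 top z [0.06698897 0.07065368 0.07228274]
punnet ((-0.030648548662703945, 0.06195292114443163), 0.9830846349275651)
pot ((0.49300298949514954, 0.014881937433280257), 1.0002606283735347)
widger ((-0.23248570677301394, 0.1593178443713228), 0.7067716431617737)
```

```bash
python3 -c "
from bench import *
print(hand_in())"
```

```text
the job is handed in; nothing more can be done
None
```

The roller is parked at the red line, square to the board, with the arm clear, and the job is handed in at about 21 s of the 56 s allowed. I pushed it along the deck from behind with the half-open fingers, without gripping it. It dropped past the step, and I felt for the stop in small steps.

**Lean on the stop:** I leaned it on the stop for more than 2 s with both fingers sharing the load. The wrist force along the board read about 6–7 N. A vertical friction part of 2–4 N and a sideways part of 0.5–2.6 N brought the total to roughly 6.5–8 N. I could not read the force on the stop itself; I took it from the roller no longer advancing as the push rose.

**Last checks:**

| Check | Measured | Allowed |
|---|---|---|
| Centre past the red line | about 8 mm | −5 to 11 mm |
| Centre across the board | about −8 mm | ±50 mm |
| Angle off square | about 0.1° | 4° |
| Shift of punnet, pot and widger | under about 1 mm | 15 mm |

- **Height:** the roller's top read about 70.7–72.3 mm, against 69.5 mm when fully down. The camera depth is noisy (it read 75.5 mm before the push, where the true top is 71.5 mm). The pictures show the roller lying flat past the step.
- **Stillness:** I did not measure the roller's speed. It looked settled when the arm had backed away, and I measured the pose about 0.4 s later.
- **Widger:** its image match was weaker (0.71) because the arm's shadow fell on it.

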